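# Lift a flat core slider with the spatula-like lifter and box it in the fold-up tray

### The job

The round core slider lies flat on the rubber tile in front of the blue step block: slide the blade of the flat lifter well under it, lift it clear of the tile on the blade (never touch the slider with the gripper) and lay it gently, without dropping it, in the middle of the white tray so that it rests flat on both runners. Draw the blade out from under it and set the lifter down flat on the tile, out of the tray, and raise the tray's left and right side flaps fully upright to close the sides. Leave the mug, the bottle, the dumbbells, the small weight plate and the timer where they are.

Things in the scene. Friction and masses are not known exactly. Their poses are not given: they have to be found in the camera images.
- slider: Core slider: loose grey plastic disc with grey foam top, 116 mm across, 11.5 mm thick, 140 g. Origin: centre of its underside, z up. The underside is flat out to 46 mm radius; from there a bevel rises to 6 mm at the 58 mm rim, so that a thin blade wedges under. It starts flat on the surface, 0 to 20 mm short of the step block's front face.
- step: Blue plastic step block, fixed: 130 mm deep (x), 260 wide (y), 60 high. Origin on the surface 66 mm in FRONT of the middle of its front face; its x axis points from there into the block. It is the stop: push the lifter along +x of this frame and the slider comes up against the face.
- lifter: Flat lifter (spatula), loose, 170 g. Steel blade 110 mm long, 54 wide, 2 thick; steep neck at the heel; wooden handle parallel to the blade. Origin under the blade's centre; x from handle to tip, z up. Tip edge x = 55, neck from x = -50; handle x = -60 to -148, 20 wide (y), z = 40 to 64 mm. A foot at x = -142 reaches z = 0, so it stands with the blade flat.
- lifter_grip (a point): Middle of the place to grip on the lifter's handle: x = -88, y = 0, z = 52 mm in the lifter's frame; close the fingers across the handle (lifter's y), 20 mm wide.
- lifter_tip (a point): Middle of the blade's front edge, on the underside (x = 55 mm, z = 0 in the lifter's frame).
- tray: White fold-up tray, fixed. Origin: centre of underside on the surface; x to its back wall, open front to -x. Base 4 mm thick, 140 wide, from x = -63 to 75. Two runners along x (-63 to 65), 8 wide, centred at y = +-42, tops at z = 18 mm; the 76 mm gap between takes the blade and is open to the front. Back wall 50 high, inner face x = 75 mm. Sides: hinged flaps, left (+y) and right.
- flap_left (a joint): Left flap, rad: 0 folded out flat, 1.571 (stop) upright. Hinge line along the tray's x at y = +70, z = 4 mm. Flap 130 mm long (x), 46 high, 4 thick; in its plane beyond its outer edge a tab 20 wide (along the hinge), 36 long, 8 thick (45 to 81 mm from the hinge). Stiff hinge: stays where it is left.
- flap_left_tab (a point): Middle of the left flap's tab, 66 mm from the hinge line, at the tray's x = 0; its frame turns with the flap (its x is the hinge axis).
- flap_right (a joint): Right flap of the tray, mirror image of the left: 0 is flat outwards, 1.571 upright; hinge line at y = -70 mm, z = 4 mm of the tray.
- flap_right_tab (a point): Middle of the right flap's tab, 66 mm from the hinge line, at the tray's x = 0.
- mug: Bystander: white ceramic mug standing upside down, 80 mm across, 90 mm high, with a handle. Origin at the centre of its foot on the surface.
- bottle: Bystander: stainless bottle with a black clip-on lid, 70 mm across, 206 mm high. Origin at the centre of its underside.
- dumbbell_1: Bystander: chrome mini dumbbell lying along its x, 150 mm long, 48 mm high, right of the tray. Origin under its middle.
- dumbbell_2: Bystander: the other chrome mini dumbbell, the same, farther back. Origin under its middle.
- micro_plate: Bystander: small dark steel weight plate lying flat, 110 mm across with a 26 mm hole, 14 mm thick. Origin at the centre of its underside.
- timer: Bystander: grey plastic workout timer lying flat, 60 by 70 by 18 mm. Origin at the centre of its underside.
Not all that is in view belongs to the job. Leave any pink or yellow look-alike of the lifter alone.

How it is judged (in metres and radians):
On the way, in this order (a step that is already met when the one before it is completed fails the run):
1. the slider rides on the lifter's blade, clear of the tile, not touched by the gripper (height (world z) of slider above 0.02 m and contact force between lifter and slider above 0.4 N and contact force between the fingers and slider below 0.1 N and angle between slider's own z axis and vertical below 0.6 rad and horizontal distance between slider and tray above 0.03 m), for 0.2 s.
2. the slider lies flat on both runners in the middle of the tray, the blade no longer touching it (x of slider in the frame of tray between -0.017 and 0.017 m and y of slider in the frame of tray between -0.014 and 0.014 m and z of slider in the frame of tray between 0.014 and 0.023 m and angle between slider's own z axis and vertical below 0.08 rad and contact force between lifter and slider below 0.05 N), for 0.2 s.
At the end, for the whole second after the job is handed in: Slider flat and still on both runners, centre within 17 mm along and 14 mm across of the tray's centre, clear of the lifter; both flaps upright (over 1.40 rad); lifter flat and still on the tile (within 4 mm of it, tilt under 0.05 rad), out of the tray (all of step 2 and linear speed of each of slider, lifter below 0.02 m/s and value of joint each of flap_left, flap_right above 1.4 rad and height (world z) of lifter below 0.004 m and angle between lifter's own z axis and vertical below 0.05 rad); the robot touches nothing.
It fails at once if the gripper's fingers touch the slider (contact force between the fingers and slider above 1 N).
It fails at once if the slider leaves the blade (over 75 mm from its centre) while more than 45 mm above the tile: dropped or flung (height (world z) of slider above 0.045 m and distance between slider and lifter above 0.075 m).
It fails at once if a bystander (mug, bottle, dumbbell, small plate or timer) is moved more than 30 mm (distance of any of mug, bottle, dumbbell_1, dumbbell_2, micro_plate, timer from where it was at the start of the episode above 0.03 m).
It also fails if it takes over 67 s, if anything falls off the work surface, if the arm or the gripper's body presses on something with over 40 N, if the wrist force passes 120 N, or if a joint passes its speed limit or range.

### The arm

A 6-joint arm with a two-finger parallel gripper is mounted at the origin on the work surface. World frame = base frame: x ahead of the robot, y to its left, z up, the work surface at z = 0. Lengths are in mm, angles in degrees, forces in N, time in s.
With the tool pointing down it reaches from about 275 to 975 mm from the base axis. Payload 8.4 kg.
Tool frame: the origin (TCP) lies at the very end of the fingers, on their centre line; the grasp point (between the pads) lies manip.grip_depth behind it (manip.grip_depth is the distance from the TCP to the grasp point, in mm); z points along the fingers, y is the line along which they close (so a half turn about z gives the same grasp; the last joint's range is limited). The gripper opens to 92 mm and grips with 3 to 60 N. Pads are 20 mm wide; open, the fingers measure 128 mm over their backs; the gripper's body (75 mm by 189 mm) begins 69 mm behind the grasp point.
Start: joints at [74.691, 20.225, 93.587, -0, 66.188, -0.138], TCP at [163.571, 603.218, 214.583] pointing down, gripper open.
Joint ranges: [-150.9, 150.9], [-52.94, 120.26], [3.33, 152.33], [-74.26, 254.26], [0, 154.13], [-172.89, 172.89]. Speed limits (degrees/s): [127.2, 127.2, 159.86, 180, 180, 180].

### API

Orientations are given as [roll, pitch, yaw] about the fixed x, y, z axes, in that order (R = Rz(yaw) Ry(pitch) Rx(roll)).
In Python, from cell import manip gives the robot as it stands. The module is installed in compiled form; this text tells all that it offers.
- The arm moves only by the tool move_arm, never from a script. Its argument "increments" is text: rows parted by semicolons, each of 6 numbers parted by spaces: the shift along the tool's x, y, z each as a share of 4 cm, from -1 to 1, then the turn, a rotation vector about the tool's x, y, z each as a share of 5 degrees, from -1 to 1. A call has 1 to 12 rows; each row shifts and turns the commanded pose from where the row before left it, along the tool's axes as they then stand; what a row does not reach is not made up. A row lasts 1/12 s, in which the tool goes at most 41.7 mm and 7.16 degrees, less where a joint would pass 70% of its speed; a pose out of reach is approached as far as the arm can. A call with a number of a shift or a turn outside -1 to 1 is refused whole. A call with a gripper value outside its range is refused whole. "claw" is the closure, from 0 (fully open) to 1 (shut), set as the call begins (left out, the last holds). The fingers move at their own pace and stop on an object; "force" is the grip in N (left out, the last holds). Time passes only in rows, so rows that do not move let the fingers close. It gives the time, the measured TCP pose, the force, the opening and the grip force at its end, in the units of the state.
- manip.read_state(): the state, without advancing time (a new reading comes with each control period).
- manip.grab_frame(name): name is "scene" or "top" or "wrist"; returns the picture (480x640x3 uint8, red, green, blue); there is no depth.
- manip.calibration(name): a dict with "camera_matrix" (3x3 intrinsics, pixels), "R" (3x3) and "t" (3): a world point X has camera coordinates R X + t; the wrist camera has in their place "mount" (4x4, takes a point from camera to tool coordinates, whose origin is the TCP and whose axes are the flange's). Camera axes: x right, y down, z forward; pixel columns grow to the right and rows downward; lengths in mm; the calibration is good to about 2 mm. A picture is of the moment at which its call begins: read the wrist's pose just before it. calibration takes no time and is no camera call.
- manip.job_done(): hands the job in; it is judged then, once.
The state is a dict: "clock": time; "joints": joint angles; "dq": joint speeds; "joint_efforts": joint torques, N m; "eef_pos": TCP position; "ee_rot": TCP orientation; "contact_force": force on the tool from outside, world axes, zero at the start; "moment": the same for the moment, N m; "gripper_width": opening from 0.0 (shut) to 1.0 (fully open); "grasp_force": force on a finger pad.
Only numpy, scipy, OpenCV 4.12 (cv2) and the standard library are available. Lean on these libraries where they do the work, as an engineer would, in place of code of your own. Each camera call takes 0.05 s, during which the arm holds its last target. There are 200 camera calls.

## Working session

There is one attempt and no reset: what is moved stays moved. The work goes in short steps, Python scripts to look and compute and a tool call to move; the robot and the scene stay as the last step left them, time stands still between calls to the robot, and variables do not carry over. Pictures are saved under pics/ and viewed, at most 10 in all, crops included, and the job is handed in when it is done.

Besides the shell and the picture viewer there is one more tool, called in YAML: its name, and indented under it one key for each argument. move_arm: Moves the arm, as the interface text tells. Shift numbers are shares of 4 cm and turn numbers shares of 5 degrees, none past 1 either way. Its arguments: {"type":"object","properties":{"increments":{"type":"string"},"claw":{"type":"number"},"force":{"type":"number"}},"required":["increments"]}

```bash
mkdir -p pics
python3 - <<'E'
from cell import manip
import cv2,numpy as np
print(manip.read_state(), manip.grip_depth)
for n in ("scene","top","wrist"):
    im=manip.grab_frame(n); cv2.imwrite(f"pics/{n}0.png",im[:,:,::-1]); c=manip.calibration(n)
    print(n,{k:np.round(v,3).tolist() for k,v in c.items()})
E
```

```text
{'clock': 0.0, 'joints': array([ 7.46918122e+01,  2.02616478e+01,  9.36283698e+01, -1.50999595e-03,
        6.61870019e+01, -1.37658278e-01]), 'dq': array([-0.01010135,  0.00168054,  0.00426117, -0.02299793, -0.03226495,
        0.03564248]), 'joint_efforts': array([ 2.64709866e-03, -5.93862927e+01, -3.34220266e+01,  6.98897196e-02,
        2.34657840e-02, -1.06412906e-04]), 'eef_pos': array([163.43993542, 602.7492827 , 213.87810618]), 'ee_rot': array([-1.79922977e+02,  1.19557630e-03,  1.64830082e+02]), 'contact_force': array([-0.32884886,  0.16455436,  0.8635834 ]), 'moment': array([0.03739805, 0.0171695 , 0.01269834]), 'grasp_force': 0.0, 'gripper_width': 0.9999967087559007} 18.700000000000003
scene {'camera_matrix': [[617.408, 0.0, 314.243], [0.0, 617.408, 245.653], [0.0, 0.0, 1.0]], 'R': [[0.841, 0.541, -0.016], [0.394, -0.631, -0.668], [-0.371, 0.555, -0.744]], 't': [-366.603, -167.23, 1445.1]}
top {'camera_matrix': [[513.635, 0.0, 314.857], [0.0, 513.635, 232.385], [0.0, 0.0, 1.0]], 'R': [[0.067, -0.998, -0.001], [-0.976, -0.065, -0.207], [0.207, 0.015, -0.978]], 't': [-52.059, 506.083, 1140.816]}
wrist {'camera_matrix': [[373.228, 0.0, 317.148], [0.0, 373.228, 236.899], [0.0, 0.0, 1.0]], 'mount': [[-0.0, -0.967, -0.254, 71.031], [1.0, -0.0, -0.0, 0.506], [0.0, -0.254, 0.967, -169.94], [0.0, 0.0, 0.0, 1.0]]}
```

View pics/scene0.png

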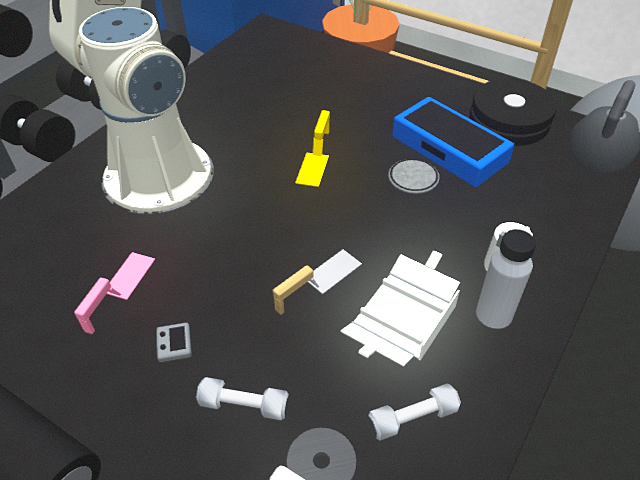

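View pics/top0.png

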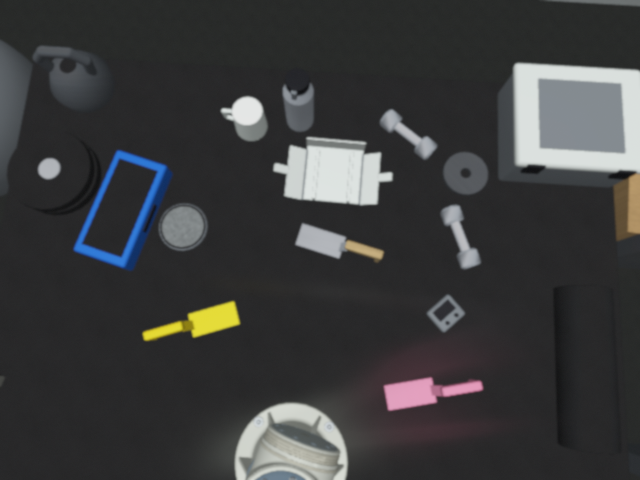

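The scene view shows the wooden lifter (blade ~(335,270), handle ~(293,285)), tray (~(405,308)), slider (413,176) and step (452,140). In the top view they are at blade (321,241), handle end (382,254), tray (335,172), slider (183,227) and step (122,210). The pink and yellow ones are look-alikes.

```bash
cat > h.py <<'E'
from cell import manip
import numpy as np, cv2
from scipy.spatial.transform import Rotation as Ro
from scipy.optimize import least_squares
def cam(n,st=None):
    c=manip.calibration(n); K=np.array(c["camera_matrix"])
    if n!="wrist": return K,np.array(c["R"]),np.array(c["t"])
    T=np.eye(4);T[:3,:3]=Ro.from_euler("xyz",st["ee_rot"],degrees=True).as_matrix();T[:3,3]=st["eef_pos"]
    M=np.linalg.inv(T@np.array(c["mount"])); return K,M[:3,:3],M[:3,3]
def proj(C,X):
    K,R,t=C; p=(np.atleast_2d(X)@R.T+t)@K.T; return p[:,:2]/p[:,2:]
def plane(C,uv,z=0.):
    K,R,t=C; o=-R.T@t; d=np.c_[np.atleast_2d(uv),np.ones(len(np.atleast_2d(uv)))]@np.linalg.inv(K).T@R
    return o+d*((z-o[2])/d[:,2])[:,None]
def tri(*cu):
    f=lambda X:np.concatenate([(proj(C,X)[0]-u) for C,u in cu]); r=least_squares(f,[500,0,20]); return r.x,np.abs(r.fun).max()
def snap(name):
    st=manip.read_state(); im=manip.grab_frame("wrist"); cv2.imwrite(f"pics/{name}.png",im[:,:,::-1])
    np.save(f"pics/{name}.npy",np.r_[st["eef_pos"],st["ee_rot"]]); return st
def wc(name):
    a=np.load(f"pics/{name}.npy"); return cam("wrist",dict(eef_pos=a[:3],ee_rot=a[3:]))
E
python3 - <<'E'
from h import *
T=cam("top");S=cam("scene")
for n,u,z in [("bladec",(321,241),0),("handle end",(382,254),50),("tray",(335,172),4),("slider",(183,227),10),("step fr mid",(145,218),60),("step A",(172,167),60),("step B",(126,267),60),("mug",(249,112),90),("bottle",(297,85),206),("db1",(408,134),20)]: print(n,plane(T,u,z).round(0))
print("tri slider",tri((T,(183,227)),(S,(413,176))))
print("tri blade",tri((T,(321,241)),(S,(335,271))))
print("tri handle end",tri((T,(381,254)),(S,(279,293))))
E
```

```text
bladec [[499. -33.   0.]]
handle end [[ 469. -176.   50.]]
tray [[675. -57.   4.]]
slider [[509. 301.  10.]]
step fr mid [[515. 378.  60.]]
step A [[643. 331.  60.]]
step B [[398. 406.  60.]]
mug [[781. 157.  90.]]
bottle [[797.  40. 206.]]
db1 [[ 781. -232.   20.]]
tri slider (array([510.874957  , 303.17647696,   4.36115309]), np.float64(0.12690142238483304))
tri blade (array([502.61357023, -30.93567368,  -1.73259508]), np.float64(1.275273840684065))
tri handle end (array([ 468.75251191, -171.28710703,   57.72507058]), np.float64(0.8093511375878961))
```

move_arm:
  increments: "-.87 -.29 -.1 0 0 0;-.87 -.29 -.1 0 0 0;-.87 -.29 -.1 0 0 0;-.87 -.29 -.1 0 0 0;-.87 -.29 -.1 0 0 0;-.87 -.29 -.1 0 0 0;-.87 -.29 -.1 0 0 0;-.87 -.29 -.1 0 0 0;-.87 -.29 -.1 0 0 0;-.87 -.29 -.1 0 0 0;-.87 -.29 -.1 0 0 0;-.87 -.29 -.1 0 0 0"

```text
clock: 1.15
eef_pos: [531.4, 358.2, 262.6]
ee_rot: [-180.0, -0.0, 164.8]
contact_force: [0.4, 0.4, 1.3]
gripper_width: 1.001
grasp_force: 0.0
```

move_arm:
  increments: "0 0 0 0 0 1;0 0 0 0 0 1;0 0 0 0 0 1;0 0 0 0 0 1;0 0 0 0 0 1;0 0 0 0 0 1;0 0 0 0 0 1;0 0 0 0 0 1;0 0 0 0 0 1;0 0 0 0 0 1"

```text
clock: 1.98
eef_pos: [530.0, 359.5, 262.2]
ee_rot: [-180.0, 0.0, 114.6]
contact_force: [-0.7, -0.3, -0.4]
gripper_width: 1.001
grasp_force: 0.0
```

move_arm:
  increments: "0 0 0 0 0 1;0 0 0 0 0 1;0 0 0 0 0 1;0 0 0 0 0 1;0 0 0 0 0 1;0 0 0 0 0 1;0 0 0 0 0 1;0 0 0 0 0 1;0 0 0 0 0 0;0 0 0 0 0 0"

```text
clock: 2.82
eef_pos: [530.1, 359.5, 262.3]
ee_rot: [-180.0, 0.0, 75.0]
contact_force: [-0.1, -0.4, -0.4]
gripper_width: 1.003
grasp_force: 0.0
```

```bash
python3 -c "
from h import *; snap('w1')"
```

move_arm:
  increments: "-.7 .33 0 0 0 0;-.7 .33 0 0 0 0;-.7 .33 0 0 0 0;-.7 .33 0 0 0 0;-.7 .33 0 0 0 0;-.7 .33 0 0 0 0;-.7 .33 0 0 0 0;-.7 .33 0 0 0 0;-.7 .33 0 0 0 0;-.7 .33 0 0 0 0;-.7 .33 0 0 0 0;0 0 0 0 0 0"

```text
clock: 3.87
eef_pos: [590.4, 19.8, 262.6]
ee_rot: [179.9, 0.1, 74.8]
contact_force: [-0.6, 0.1, -0.2]
gripper_width: 0.997
grasp_force: 0.0
```

```bash
python3 -c "
from h import *; snap('w2')"
```

move_arm:
  increments: "-.7 -.5 0 0 0 0;-.7 -.5 0 0 0 0;-.7 -.5 0 0 0 0;0 0 0 0 0 0;0 0 0 0 0 0"

```text
clock: 4.33
eef_pos: [509.0, -40.9, 263.0]
ee_rot: [180.0, -0.0, 74.8]
contact_force: [-0.7, 0.5, -0.2]
gripper_width: 1.002
grasp_force: 0.0
```

```bash
python3 -c "
from h import *; snap('w3')"
```

```text
(no output)
```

View pics/w1.png

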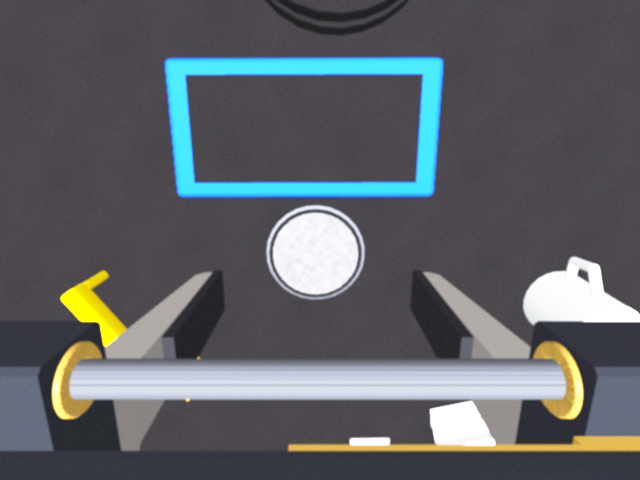

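View pics/w2.png

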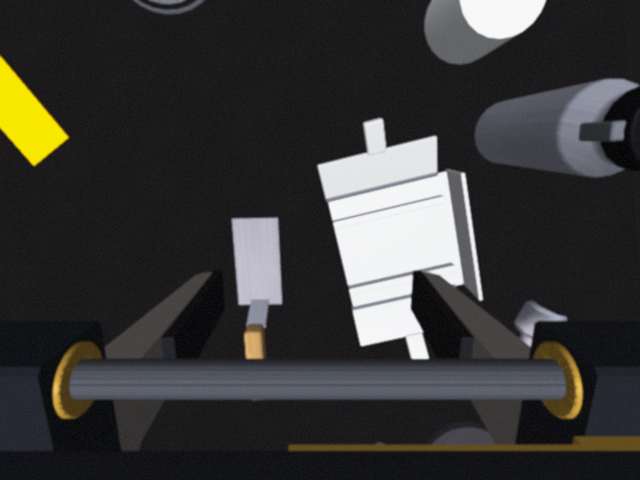

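View pics/w3.png

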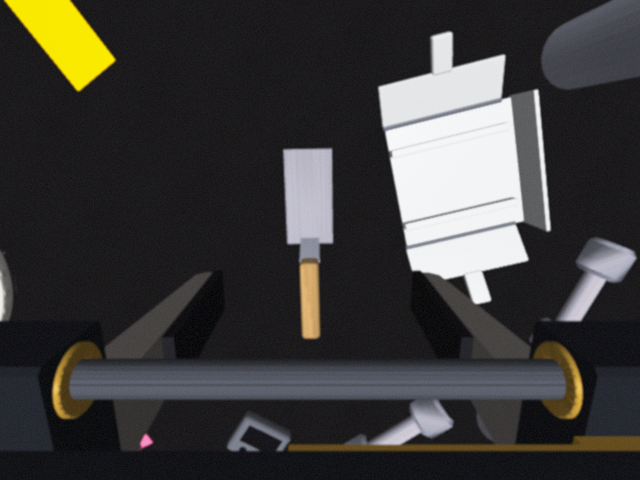

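w1: slider ring is centred at (315,252), with its outer extent 266–365 × 205–299. The step's front top edge runs (180,196)–(434,196), back (166,58)–(443,58).
w2/w3: lifter blade corners in w3 are (284,149), (331,149), (333,244), (287,244), and the handle end is (303–320,338). The tray has flap corners (378,87), (504,56), (527,262) and (415,281), with tabs at (441,34) and (483,302).

```bash
cat > fit.py <<'E'
from h import *
def fit(obs,x0):
    def P(p,L): 
        c,s=np.cos(p[2]),np.sin(p[2]); return np.array([[p[0]+c*l[0]-s*l[1],p[1]+s*l[0]+c*l[1],l[2]] for l in L])
    def f(p): return np.concatenate([(proj(C,P(p,[l for l,_ in o]))-np.array([u for _,u in o])).ravel() for C,o in obs])
    r=least_squares(f,x0,loss="soft_l1"); return np.r_[r.x[:2],np.degrees(r.x[2])].round(1),f(r.x).round(1)
E
python3 - <<'E'
from fit import *
W1,W2,W3=wc('w1'),wc('w2'),wc('w3')
lif3=[((55,27,2),(284,149)),((55,-27,2),(331,149)),((-55,-27,2),(333,244)),((-55,27,2),(287,244)),((-148,10,64),(303,338)),((-148,-10,64),(320,338))]
lif2=[((55,27,2),(232,218)),((55,-27,2),(279,217)),((-55,-27,2),(282,304)),((-55,27,2),(238,304))]
print("lifter",fit([(W2,lif2),(W3,lif3)],[500,-32,1.36]))
t3=[((-65,116,5),(378,87)),((65,116,5),(504,56)),((65,-116,5),(528,262)),((-65,-116,5),(415,281)),((0,151,5),(441,34)),((0,-151,5),(483,302)),((-63,42,18),(391,153))]
t2=[((-65,116,5),(318,165)),((65,116,5),(437,137)),((0,151,5),(373,120)),((-65,-116,5),(361,346))]
print("tray",fit([(W2,t2),(W3,t3)],[675,-57,0]))
s=[((66-66+66,130,60),(180,196)),((66,-130,60),(434,196)),((196,130,60),(166,58)),((196,-130,60),(443,58))]
print("step",fit([(W1,s)],[500,300,1.3]))
im=cv2.imread("pics/w1.png",0)
print("slider",plane(W1,[(315,252)],9),plane(W1,[(266,252),(365,252),(315,205),(315,299)],7).round(1))
print("tri handle end", tri((W3,(311.5,338)),(cam("scene"),(277,292))), "tri tip", tri((W2,(255.5,217.5)),(W3,(307.5,149))))
print("tri tabL",tri((W2,(373,120)),(W3,(441,34))),"flapcorner",tri((W2,(318,165)),(W3,(378,87))))
print("runner top L front",tri((W2,(333,220)),(W3,(391,153))))
E
```

```text
lifter (array([502. , -32.4,  75.9]), array([ 0. ,  0.3, -1.1,  0.4, -0.1, -0.5,  0.8,  0.3, -0.1,  0. ,  0.9,
       -0.9, -0.3, -1.6,  0.6, -0.8, -1. ,  1.5,  0.2,  1.2]))
tray (array([668.7, -56.2,  -2.2]), array([  4.1,  -2.5,  -0.2,  -1.3,   0.1,  -2.9,   1.2,  -3.7,   2.9,
         0.3,  -1.6,   1.7,  -6.1,  -0.2,   0.3,   3.4,  -4.7,   3.2,
       -11.3,  -2.9,   6.1,   3.1]))
step (array([506.5, 312. ,  75. ]), array([-2.9,  2.4,  2. ,  2.2, -2.5, -0.7,  4.5, -0.8]))
slider [[512.73114698 304.16678482   9.        ]] [[456.2 318.7   7. ]
 [570.1 288.1   7. ]
 [527.3 358.2   7. ]
 [496.8 245.2   7. ]]
tri handle end (array([ 467.18720852, -174.19279946,   64.07928929]), np.float64(0.6299839482098832)) tri tip (array([514.75608336,  20.41328713,  -3.91922027]), np.float64(0.12112829364747313))
tri tabL (array([669.28109441,  91.66634236,  34.60043228]), np.float64(0.042537606585995036)) flapcorner (array([603.01779704,  61.96532851,  18.41165485]), np.float64(0.2516376416137973))
runner top L front (array([604.1744732 ,  -7.38000051,  -0.63557763]), np.float64(0.9334336553282583))
```

```bash
cat > tray.py <<'E'
from h import *
W2,W3=wc('w2'),wc('w3'); 
def pts(p,L):
    out=[]
    for k,x,r,z in L:  # flap point: r from hinge ; base point: y=r,z
        if k=='b': y,zz=r,z
        else:
            a,s=(p[3],1) if k=='L' else (p[4],-1)
            y,zz=s*(70+r*np.cos(a)),4+r*np.sin(a)
        c,q=np.cos(p[2]),np.sin(p[2]); out.append([p[0]+c*x-q*y,p[1]+q*x+c*y,zz])
    return np.array(out)
if __name__=="__main__":
    t3=[('L',-65,46,0,378,87),('L',65,46,0,504,56),('R',65,46,0,528,262),('R',-65,46,0,415,281),('L',0,81,0,441,34),('R',0,81,0,483,302),('b',-63,70,4,386,129),('b',-63,-70,4,406,247),('b',77,70,50,538,91),('b',77,-70,50,550,230)]
    t2=[('L',-65,46,0,318,165),('L',65,46,0,437,137),('L',0,81,0,373,120),('R',-65,46,0,361,346),('b',-63,70,4,328,200),('b',-63,-70,4,352,308),('b',77,70,50,464,172),('b',77,-70,50,482,300)]
    def f(p): return np.concatenate([(proj(C,pts(p,[t[:4] for t in o]))-np.array([t[4:] for t in o])).ravel() for C,o in ((W2,t2),(W3,t3))])
    r=least_squares(f,[670,-57,0,.3,.3],loss="soft_l1"); print(r.x[:2],np.degrees(r.x[2:]));print(f(r.x).reshape(-1,2).round(1).tolist())
E
python3 tray.py
```

```text
[664.66288412 -52.74797797] [-1.79266741 22.60281216 31.94923942]
[[-0.0, 0.2], [-0.0, -0.6], [-0.1, -0.3], [-0.8, -0.1], [0.1, 0.0], [1.2, 0.1], [-0.3, 3.5], [-1.4, -0.6], [1.0, -0.0], [1.4, -0.8], [1.0, -1.8], [1.3, 3.9], [0.1, -0.4], [-0.8, 0.6], [-0.5, -0.3], [1.3, 0.2], [-1.1, 1.4], [-1.7, -0.1]]
```

move_arm:
  increments: "-.68 -.06 .3 0 0 -.07;-.68 -.06 .3 0 0 -.07;-.68 -.06 .3 0 0 -.08;0 0 .8 0 0 0;0 0 .8 0 0 0;0 0 .8 0 0 0;0 0 .8 0 0 0;0 0 .8 0 0 0;0 0 .5 0 0 0;0 0 .3 0 0 0;0 0 0 0 0 0;0 0 0 0 0 0"

```text
clock: 5.38
eef_pos: [482.6, -117.2, 34.0]
ee_rot: [-179.9, -0.0, 76.0]
contact_force: [0.2, -0.5, -0.6]
gripper_width: 0.997
grasp_force: 0.0
```

move_arm:
  increments: "0 -.05 .02 0 0 0;0 0 0 0 0 0;0 0 0 0 0 0"

```text
clock: 5.63
eef_pos: [480.9, -117.6, 34.8]
ee_rot: [179.9, -0.0, 75.9]
contact_force: [-0.7, 0.9, -0.3]
gripper_width: 1.001
grasp_force: 0.0
```

move_arm:
  increments: "0 0 0 0 0 0;0 0 0 0 0 0;0 0 0 0 0 0;0 0 0 0 0 0;0 0 0 0 0 0;0 0 0 0 0 0;0 0 0 0 0 0;0 0 0 0 0 0;0 0 0 0 0 0;0 0 0 0 0 0"
  claw: 1
  force: 50

```text
clock: 6.47
eef_pos: [480.0, -117.6, 33.8]
ee_rot: [-180.0, -0.0, 75.9]
contact_force: [0.7, -0.5, 0.0]
gripper_width: 0.3
grasp_force: 0.0
```

move_arm:
  increments: "0 0 0 0 0 0;0 0 0 0 0 0;0 0 0 0 0 0;0 0 0 0 0 0;0 0 0 0 0 0;0 0 0 0 0 0"

```text
clock: 6.97
eef_pos: [480.0, -117.6, 33.8]
ee_rot: [-180.0, 0.0, 75.9]
contact_force: [-0.7, 0.4, -1.2]
gripper_width: 0.215
grasp_force: 50.0
```

move_arm:
  increments: "0 0 -.4 0 0 0;0 0 -.6 0 0 0;.3 -.11 0 0 0 0;.6 -.23 0 0 0 .06;.6 -.23 0 0 0 .06;.6 -.23 0 0 0 .06;.6 -.23 0 0 0 0;.6 -.23 0 0 0 0;.6 -.23 0 0 0 0;.6 -.23 0 0 0 0;.38 -.14 0 0 0 0;0 0 0 0 0 0"

```text
clock: 7.97
eef_pos: [456.8, 92.8, 73.3]
ee_rot: [-180.0, -0.0, 75.2]
contact_force: [0.2, -0.3, -0.4]
gripper_width: 0.213
grasp_force: 50.0
```

move_arm:
  increments: "0 0 0 0 0 0;0 0 0 0 0 0"

```text
clock: 8.13
eef_pos: [457.2, 89.8, 73.4]
ee_rot: [-180.0, 0.0, 75.1]
contact_force: [-0.2, 0.0, -1.9]
gripper_width: 0.215
grasp_force: 50.0
```

Run:
```python
from h import *
st=snap('w4'); print(st["eef_pos"],st["ee_rot"],st["contact_force"])
```

```text
[457.20538955  89.80032166  73.41835124] [-1.79973138e+02  2.53017684e-02  7.50611629e+01] [-0.24868895  0.02395886 -1.85131946]
```

View pics/w4.png

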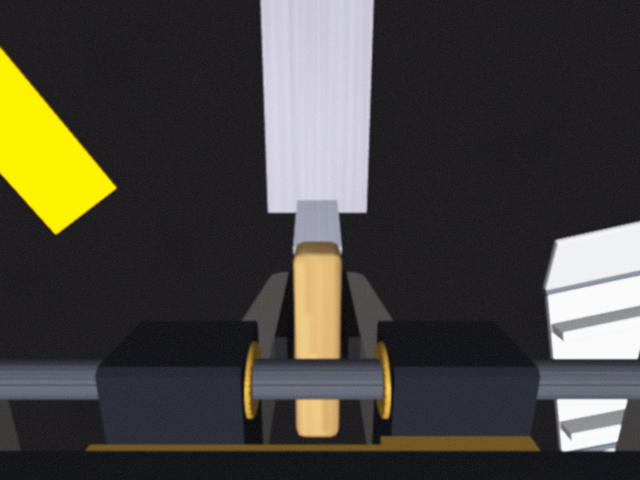

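The lifter is held straight: heel corners (267,213) and (367,213) are symmetric about the tool axis. Next I lower it to the tile.

move_arm:
  increments: "0 -.04 .4 0 0 0;0 0 .4 0 0 0;0 0 .14 0 0 0;0 0 .06 0 0 0;0 0 0 0 0 0;0 0 0 0 0 0"

```text
clock: 8.68
eef_pos: [456.3, 89.9, 34.1]
ee_rot: [180.0, -0.0, 75.0]
contact_force: [0.7, -0.2, -2.0]
gripper_width: 0.21
grasp_force: 50.0
```

move_arm:
  increments: "0 0 .02 0 0 0;0 0 0 0 0 0;0 0 0 0 0 0"

```text
clock: 8.93
eef_pos: [456.5, 90.1, 33.7]
ee_rot: [180.0, -0.0, 75.0]
contact_force: [-1.7, -1.9, 7.2]
gripper_width: 0.216
grasp_force: 50.0
```

move_arm:
  increments: ".15 0 0 0 0 0;.15 0 0 0 0 0;.15 0 0 0 0 0;.15 0 0 0 0 0;.15 0 0 0 0 0;.15 0 0 0 0 0;.15 0 0 0 0 0;.15 0 0 0 0 0;.15 0 0 0 0 0;.15 0 0 0 0 0;.15 0 0 0 0 0;.15 0 0 0 0 0"

```text
clock: 9.93
eef_pos: [475.0, 159.4, 33.7]
ee_rot: [180.0, 0.0, 75.0]
contact_force: [-1.6, -8.1, 8.2]
gripper_width: 0.214
grasp_force: 50.0
```

Run:
```python
from h import *
st=snap('w5'); print(st["eef_pos"],st["ee_rot"],st["contact_force"])
a=manip.grab_frame("top")[180:280,90:250]; b=manip.grab_frame("scene")[90:220,340:540]
a=cv2.resize(a,None,fx=4,fy=4,interpolation=3)[:400,:640]; b=cv2.resize(b,None,fx=3,fy=3,interpolation=3)[:200*3]
import numpy as np
w=cv2.imread("pics/w5.png")[:200,:,::-1]
o=np.zeros((600,800,3),np.uint8); o[:390,:400]=cv2.resize(a,(400,250)).repeat(1,0)[:250].__class__ and 0; o[:250,:400]=cv2.resize(a,(400,250)); o[:260,400:]=cv2.resize(b,(400,260)); o[300:500,:640]=w
cv2.imwrite("pics/c5.png",o[:,:,::-1])
```

```text
[475.00349553 159.426489    33.67380287] [1.79967726e+02 4.39071609e-02 7.50272446e+01] [-1.64806891 -8.06049936  8.17562259]
```

View pics/c5.png

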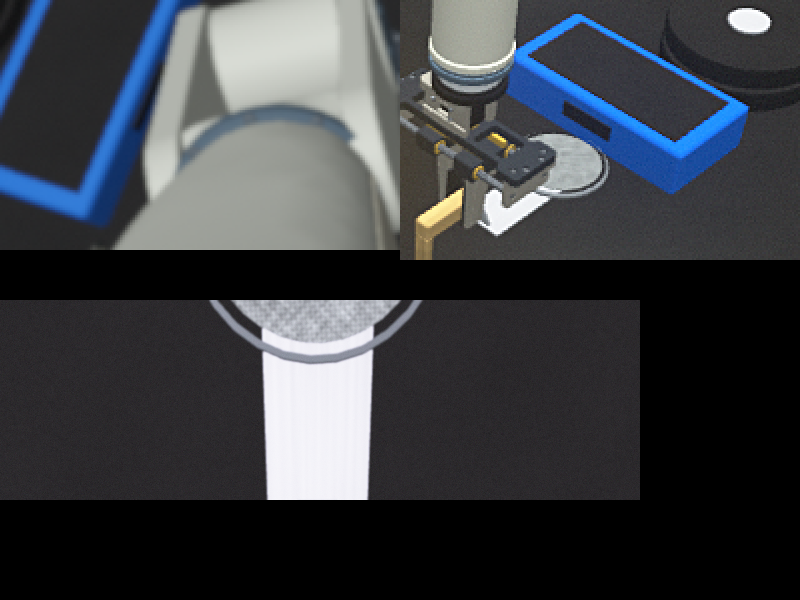

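The slider's near rim is over the blade (w5 row ~60) and centred. I'll keep pushing.

move_arm:
  increments: ".15 0 0 0 0 0;.15 0 0 0 0 0;.15 0 0 0 0 0;.15 0 0 0 0 0;.15 0 0 0 0 0;.15 0 0 0 0 0;.15 0 0 0 0 0;.15 0 0 0 0 0;.15 0 0 0 0 0;0 0 0 0 0 0"

```text
clock: 10.92
eef_pos: [489.2, 212.2, 33.7]
ee_rot: [180.0, 0.0, 75.0]
contact_force: [-0.8, -1.3, 7.9]
gripper_width: 0.21
grasp_force: 50.0
```

Run:
```python
from h import *
st=snap('w6'); print(st["eef_pos"],st["ee_rot"],st["contact_force"])
im=cv2.imread("pics/w6.png"); cv2.imwrite("pics/w6c.png",im[:260,100:540])
```

```text
[489.16983011 212.15585709  33.68810514] [1.79961391e+02 6.57493175e-03 7.50356998e+01] [-0.76688353 -1.28769158  7.88043148]
```

View pics/w6c.png

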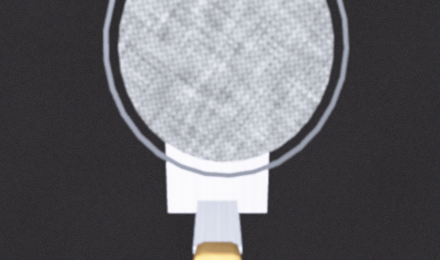

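Rim bottom is at row 176 and the blade heel at row 213, so the slider's centre is at lifter x≈+22. I'll push 10 mm further and then lift.

move_arm:
  increments: ".1 0 0 0 0 0;.1 0 0 0 0 0;.05 0 0 0 0 0;0 0 0 0 0 0;0 0 0 0 0 0;0 0 -.05 0 0 0;0 0 -.1 0 0 0;0 0 -.1 0 0 0;0 0 -.1 0 0 0;0 0 -.2 0 0 0;0 0 -.2 0 0 0;0 0 0 0 0 0"

```text
clock: 11.97
eef_pos: [492.2, 222.4, 64.8]
ee_rot: [179.9, -0.1, 75.0]
contact_force: [-0.1, -1.3, -2.5]
gripper_width: 0.215
grasp_force: 50.0
```

Run:
```python
from h import *
st=snap('w7'); print(st["eef_pos"],st["ee_rot"],st["contact_force"])
a=manip.grab_frame("scene")[90:220,340:540][:,:,::-1]
im=cv2.imread("pics/w7.png"); cv2.imwrite("pics/w7c.png",np.hstack([im[:260,100:540],cv2.resize(a,(360,260))]))
```

```text
[492.17255326 222.35818138  64.79341205] [ 1.79892268e+02 -9.20126395e-02  7.50269330e+01] [-0.0588606  -1.25003416 -2.50081896]
```

View pics/w7c.png

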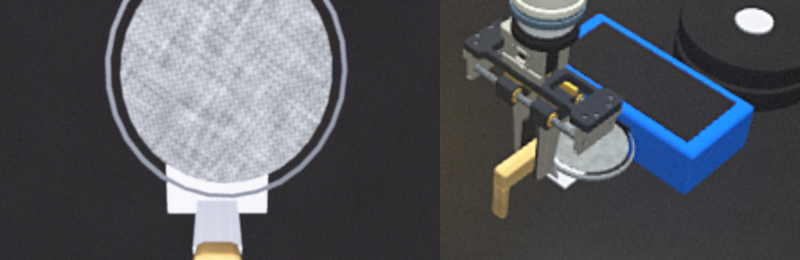

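The slider rides flat on the blade: near rim at row 197, centre at lifter x≈+11, about 5 mm to the right. Next I back off, raise, turn and carry it to the tray.

move_arm:
  increments: "-.1 0 0 0 0 0;-.2 0 0 0 0 0;-.3 0 0 0 0 0;-.3 0 -.05 0 0 0;-.3 0 -.1 0 0 0;-.2 0 -.1 0 0 .2;-.1 0 -.15 0 0 .4;0 0 -.15 0 0 .6;0 0 -.15 0 0 .8;0 0 -.1 0 0 .9;0 0 -.1 0 0 .9;0 0 -.1 0 0 .9"

```text
clock: 13.07
eef_pos: [475.6, 163.2, 103.7]
ee_rot: [180.0, -0.0, 51.2]
contact_force: [0.2, -0.3, -3.1]
gripper_width: 0.212
grasp_force: 50.0
```

move_arm:
  increments: "0 0 0 0 0 .9;0 0 0 0 0 .9;0 0 0 0 0 .9;0 0 0 0 0 .9;0 0 0 0 0 .9;0 0 0 0 0 .9;0 0 0 0 0 .9;0 0 0 0 0 .9;0 0 0 0 0 .9;0 0 0 0 0 .8;0 0 0 0 0 .6;0 0 0 0 0 .4"

```text
clock: 14.07
eef_pos: [475.5, 163.2, 103.4]
ee_rot: [-180.0, -0.0, 1.8]
contact_force: [-0.6, 0.4, -3.6]
gripper_width: 0.213
grasp_force: 50.0
```

move_arm:
  increments: "0 0 0 0 0 .5;0 0 0 0 0 .2;0 0 0 0 0 0;0 0 0 0 0 0"

```text
clock: 14.4
eef_pos: [475.6, 163.6, 103.3]
ee_rot: [-180.0, -0.0, -1.4]
contact_force: [0.7, -0.1, -3.9]
gripper_width: 0.214
grasp_force: 50.0
```

move_arm:
  increments: ".07 .15 0 0 0 .08;.14 .3 0 0 0 0;.21 .45 0 0 0 0;.25 .55 0 0 0 0;.28 .6 0 0 0 0;.28 .6 0 0 0 0;.28 .6 0 0 0 0;.25 .55 0 0 0 0;.21 .45 0 0 0 0;.18 .4 0 0 0 0;.14 .3 0 0 0 0;.1 .24 0 0 0 0"

```text
clock: 15.4
eef_pos: [564.8, -48.2, 102.9]
ee_rot: [180.0, -0.0, -1.9]
contact_force: [0.4, -0.0, -3.1]
gripper_width: 0.21
grasp_force: 50.0
```

move_arm:
  increments: "0 0 0 0 0 0;0 0 0 0 0 0;0 0 0 0 0 0"

```text
clock: 15.65
eef_pos: [564.0, -46.1, 102.8]
ee_rot: [-180.0, 0.0, -1.9]
contact_force: [-0.1, 1.0, -3.5]
gripper_width: 0.213
grasp_force: 50.0
```

Run:
```python
from h import *
st=snap('w8'); print(st["eef_pos"],st["ee_rot"],st["contact_force"])
a=manip.grab_frame("scene")[200:400,320:540][:,:,::-1]
im=cv2.imread("pics/w8.png"); cv2.imwrite("pics/w8c.png",np.hstack([im[:320,100:540],cv2.resize(a,(352,320))]))
```

```text
[563.95301273 -46.05818524 102.84585453] [-1.79985212e+02  3.80222507e-02 -1.85452688e+00] [-0.13485308  1.03779113 -3.50354937]
```

View pics/w8c.png

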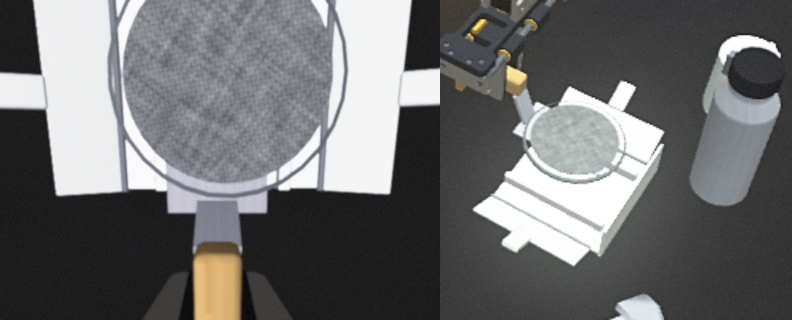

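The slider is unmoved on the blade and sits over the tray: hinge lines at crop columns 120 and 326, slider centred at ~228. Lowering it now.

move_arm:
  increments: ".04 0 .1 0 0 0;0 0 .2 0 0 0;0 0 .25 0 0 0;0 0 .25 0 0 0;0 0 .2 0 0 0;0 0 .1 0 0 0;0 0 .05 0 0 0;0 0 .04 0 0 0;0 0 .04 0 0 0;0 0 .03 0 0 0;0 0 .03 0 0 0;0 0 .03 0 0 0"

```text
clock: 16.75
eef_pos: [566.3, -46.8, 50.4]
ee_rot: [180.0, -0.0, -1.9]
contact_force: [-0.1, 1.4, -3.0]
gripper_width: 0.217
grasp_force: 50.0
```

move_arm:
  increments: "0 0 .03 0 0 0;0 0 .03 0 0 0;0 0 .03 0 0 0;0 0 .03 0 0 0;0 0 .03 0 0 0;0 0 .03 0 0 0;0 0 0 0 0 0;0 0 0 0 0 0"

```text
clock: 17.42
eef_pos: [566.0, -46.7, 42.9]
ee_rot: [180.0, 0.0, -1.9]
contact_force: [-0.1, -0.0, -1.6]
gripper_width: 0.215
grasp_force: 50.0
```

Run:
```python
from h import *
st=snap('w9'); print(st["eef_pos"],st["ee_rot"],st["contact_force"])
a=manip.grab_frame("scene")[200:400,320:540][:,:,::-1]
im=cv2.imread("pics/w9.png"); cv2.imwrite("pics/w9c.png",np.hstack([im[:320,100:540],cv2.resize(a,(352,320))]))
```

```text
[565.96539092 -46.71819298  42.90127361] [ 1.79998592e+02  1.05438910e-02 -1.86866891e+00] [-0.09504757 -0.02706531 -1.55326393]
```

View pics/w9c.png

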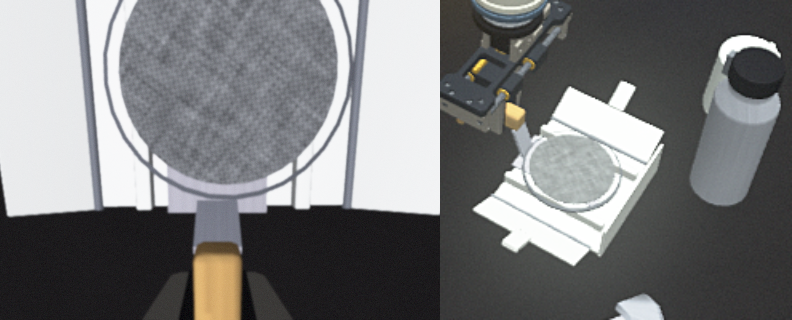

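The slider rests on both runners; the force is back to the lifter's own weight. I withdraw the blade along the tray axis.

move_arm:
  increments: "-.1 0 0 0 0 0;-.15 0 0 0 0 0;-.2 0 0 0 0 0;-.3 0 0 0 0 0;-.4 0 0 0 0 0;-.45 0 0 0 0 0;-.5 0 0 0 0 0;-.5 0 0 0 0 0;-.5 0 0 0 0 0;-.5 0 0 0 0 0;-.4 0 0 0 0 0;-.25 0 0 0 0 0"

```text
clock: 18.52
eef_pos: [393.1, -41.0, 42.9]
ee_rot: [-180.0, 0.1, -1.9]
contact_force: [0.5, -0.2, -1.6]
gripper_width: 0.212
grasp_force: 50.0
```

move_arm:
  increments: "0 0 0 0 0 0;0 0 .1 0 0 0;0 0 .08 0 0 0;0 0 .04 0 0 0;0 0 0 0 0 0;0 0 0 0 0 0"

```text
clock: 19.02
eef_pos: [396.5, -41.2, 33.9]
ee_rot: [-180.0, 0.0, -1.9]
contact_force: [0.0, -0.5, -0.9]
gripper_width: 0.215
grasp_force: 50.0
```

move_arm:
  increments: "0 0 .01 0 0 0;0 0 0 0 0 0;0 0 0 0 0 0;0 0 0 0 0 0;0 0 0 0 0 0;0 0 0 0 0 0;0 0 0 0 0 0;0 0 0 0 0 0;0 0 0 0 0 0;0 0 0 0 0 0"
  claw: 0.5

```text
clock: 19.85
eef_pos: [396.1, -41.2, 33.8]
ee_rot: [180.0, 0.0, -1.9]
contact_force: [0.3, -0.8, -0.3]
gripper_width: 0.501
grasp_force: 0.0
```

move_arm:
  increments: "0 0 -.2 0 0 0;0 0 -.5 0 0 0;0 0 -1 0 0 0;0 0 -1 0 0 0;0 0 -1 0 0 0;0 0 -.8 0 0 0;.5 0 0 0 0 0;.8 0 0 0 0 0;.8 0 0 0 0 0;.4 0 0 0 0 0;0 0 0 0 0 0;0 0 0 0 0 0"

```text
clock: 20.85
eef_pos: [495.7, -44.4, 213.8]
ee_rot: [-180.0, 0.1, -1.9]
contact_force: [0.4, 0.5, -0.5]
gripper_width: 0.5
grasp_force: 0.0
```

Run:
```python
from h import *
st=snap('wa'); print(st["eef_pos"],st["ee_rot"],st["gripper_width"])
C=wc('wa'); im=cv2.imread("pics/wa.png")
print("pred slider px",proj(C,[[664.6,-55,29]]),"lifter",proj(C,[[484,-44,2],[539,-19,2],[539,-70,2]]))
# grey foam: mid-grey low-sat region vs white tray
g=cv2.cvtColor(im,cv2.COLOR_BGR2GRAY); u,v=proj(C,[[664.6,-55,29]])[0].astype(int)
print(g[max(v-70,0):v+75:8,max(u-90,0):u+90:10])
```

```text
[495.71649953 -44.37691808 213.79555256] [-1.79998214e+02  6.15039704e-02 -1.86174221e+00] 0.5004056949841675
pred slider px [[323.65991437  20.37738382]] lifter [[317.56035071 221.0848199 ]
 [291.0325376  168.58756131]
 [341.58804408 166.91780963]]
[[244 137 252 253 135 140 137 137 128 149 148 136 141 136 135 252 252 248]
 [243 135 253 253 140 138 138 157 134 145 144 137 146 150 128 252 252 248]
 [243 144 253 253 132 151 148 146 131 145 141 133 151 131 151 252 253 248]
 [243 149 253 253 143 139 137 141 147 146 146 157 139 134 138 253 250 249]
 [243 148 253 253 152 137 135 125 154 138 129 142 133 140 133 253 247 248]
 [243 152 252 251 143 136 139 162 120 124 146 156 133 143 140 242 241 248]
 [244 160 252 162 183 134 133 139 136 144 141 145 123 147 171 164 225 248]
 [243 177 253 253 253 127 133 151 134 140 138 146 133 138 251 252 206 248]
 [243 198 253 253 151 219 131 122 139 137 141 154 137 232 138 252 190 248]
 [244 216 253 253 253 235 213 139 138 145 131 134 219 195 252 252 168 248]
 [244 229 252 252 252 253 196 253 192 152 204 253 196 248 252 253 154 248]
 [244 236 252 253 252 253 253 191 173 215 144 207 252 249 252 252 150 249]]
```

move_arm:
  increments: ".3 .3 0 0 0 0;.6 .6 0 0 0 0;.6 .65 0 0 0 0;.6 .65 0 0 0 0;.6 .65 0 0 0 0;.6 .65 0 0 0 0;.6 .6 0 0 0 0;.33 .3 0 0 0 0;0 0 0 0 0 0;0 0 0 0 0 0;0 0 0 0 0 0"
  claw: 1
  force: 20

```text
clock: 21.82
eef_pos: [657.9, -225.0, 213.8]
ee_rot: [-180.0, 0.1, -1.9]
contact_force: [0.6, -0.4, -0.5]
gripper_width: 0.001
grasp_force: 0.0
```

Run:
```python
from h import *
from tray import pts
st=snap('wb'); print(st["eef_pos"],st["ee_rot"],st["gripper_width"])
C=wc('wb'); g=cv2.cvtColor(cv2.imread("pics/wb.png"),cv2.COLOR_BGR2GRAY)
p=[664.6,-52.8,np.radians(-1.8),np.radians(22.6),np.radians(32)]
print("slider px",proj(C,[[664.6,-55,29]]))
m=((g>105)&(g<175)).astype(np.uint8); m=cv2.morphologyEx(m,cv2.MORPH_OPEN,np.ones((9,9)))
n,l,s,c=cv2.connectedComponentsWithStats(m)
for i in range(1,n):
    if s[i,4]>800: print(s[i],c[i].round(1),plane(C,[c[i]],29)[0].round(1))
for th0 in (32,22.6):
    th=np.radians(np.linspace(th0,90,13)); print(np.diff(np.cos(th)*81/40).round(2),np.diff(np.sin(th)*81/40*1.15).round(2))
```

```text
[ 657.89295097 -225.0124914   213.76079041] [-1.79963410e+02  8.08055651e-02 -1.87188153e+00] 0.0014669278970414128
slider px [[141.77450373 213.96081055]]
[  90  162  104   99 8065] [140.8 211.1] [667.5 -54.5  29. ]
[-0.1  -0.11 -0.12 -0.13 -0.14 -0.15 -0.15 -0.16 -0.16 -0.17 -0.17 -0.17] [0.16 0.15 0.14 0.13 0.12 0.1  0.09 0.07 0.06 0.04 0.02 0.01]
[-0.09 -0.1  -0.12 -0.13 -0.15 -0.16 -0.17 -0.18 -0.19 -0.19 -0.2  -0.2 ] [0.21 0.2  0.18 0.17 0.15 0.14 0.12 0.1  0.08 0.06 0.03 0.01]
```

move_arm:
  increments: "0 0 .5 0 0 0;0 0 .9 0 0 0;0 0 .9 0 0 0;0 0 .9 0 0 0;0 0 .9 0 0 0;0 0 .5 0 0 0;0 0 .3 0 0 0;0 0 .1 0 0 0;0 0 0 0 0 0;0 0 0 0 0 0"

```text
clock: 22.7
eef_pos: [660.3, -225.9, 15.5]
ee_rot: [180.0, -0.1, -1.9]
contact_force: [0.6, 0.4, -0.4]
gripper_width: 0.003
grasp_force: 0.0
```

move_arm:
  increments: "0 -.1 0 0 0 0;0 -.1 0 0 0 0;0 -.1 0 0 0 0;0 -.1 -.16 0 0 0;0 -.1 -.16 0 0 0;0 -.1 -.16 0 0 0;0 -.1 -.15 0 0 0;0 -.11 -.14 0 0 0"

```text
clock: 23.37
eef_pos: [660.8, -193.2, 45.7]
ee_rot: [180.0, -0.0, -1.9]
contact_force: [0.3, -1.3, -0.3]
gripper_width: 0.004
grasp_force: 0.4
```

move_arm:
  increments: "0 -.13 -.12 0 0 0;0 -.14 -.1 0 0 0;0 -.15 -.09 0 0 0;0 -.15 -.07 0 0 0;0 -.16 -.06 0 0 0;0 -.17 -.04 0 0 0;0 -.17 -.02 0 0 0;0 -.15 0 0 0 0;0 0 0 0 0 0"

```text
clock: 24.12
eef_pos: [661.9, -143.2, 64.3]
ee_rot: [-180.0, 0.0, -1.8]
contact_force: [0.1, -0.8, 0.6]
gripper_width: 0.009
grasp_force: 0.0
```

move_arm:
  increments: "0 -.05 0 0 0 0;0 -.05 0 0 0 0;0 0 0 0 0 0"

```text
clock: 24.37
eef_pos: [662.0, -140.9, 64.3]
ee_rot: [180.0, 0.0, -1.9]
contact_force: [0.2, -1.5, -0.1]
gripper_width: 0.004
grasp_force: 0.4
```

Run:
```python
from h import *
st=snap('wc1'); print(st["eef_pos"],st["contact_force"])
im=manip.grab_frame("top"); cv2.imwrite("pics/top2.png",im[:,:,::-1])
S=cam("scene"); im=manip.grab_frame("scene"); cv2.imwrite("pics/scene2.png",im[:,:,::-1])
from tray import pts
p=[664.6,-52.8,np.radians(-1.8),np.radians(22.6),np.radians(32)]
g0=cv2.imread("pics/scene0.png",0);g1=cv2.cvtColor(im,cv2.COLOR_RGB2GRAY)
for a in (32,60,90):
    p[4]=np.radians(a); uv=proj(S,pts(p,[('R',x,r,0) for x in (-45,45) for r in (23,38)]+[('R',0,70,0)])).round().astype(int)
    print(a,[(tuple(q),g0[q[1],q[0]],g1[q[1],q[0]]) for q in uv])
```

```text
[ 661.97486468 -140.85343481   64.33036741] [ 0.24457835 -1.52243955 -0.0548037 ]
32 [((np.int64(356), np.int64(330)), np.uint8(253), np.uint8(103)), ((np.int64(352), np.int64(333)), np.uint8(253), np.uint8(56)), ((np.int64(399), np.int64(354)), np.uint8(253), np.uint8(66)), ((np.int64(396), np.int64(357)), np.uint8(253), np.uint8(63)), ((np.int64(366), np.int64(350)), np.uint8(253), np.uint8(54))]
60 [((np.int64(358), np.int64(325)), np.uint8(190), np.uint8(46)), ((np.int64(356), np.int64(323)), np.uint8(216), np.uint8(47)), ((np.int64(401), np.int64(348)), np.uint8(176), np.uint8(166)), ((np.int64(400), np.int64(347)), np.uint8(194), np.uint8(168)), ((np.int64(374), np.int64(333)), np.uint8(196), np.uint8(119))]
90 [((np.int64(361), np.int64(319)), np.uint8(255), np.uint8(55)), ((np.int64(362), np.int64(315)), np.uint8(255), np.uint8(76)), ((np.int64(405), np.int64(343)), np.uint8(255), np.uint8(164)), ((np.int64(406), np.int64(338)), np.uint8(255), np.uint8(170)), ((np.int64(385), np.int64(316)), np.uint8(255), np.uint8(70))]
```

move_arm:
  increments: "0 -.05 0 0 0 0;0 -.05 0 0 0 0;0 0 0 0 0 0"

```text
clock: 24.77
eef_pos: [662.1, -140.1, 64.5]
ee_rot: [179.7, -0.0, -1.8]
contact_force: [-2.8, -16.1, -2.4]
gripper_width: 0.006
grasp_force: 7.9
```

Stop reached at 16 N, so the right flap is upright. Back off and cross over to the left flap.

move_arm:
  increments: "0 .3 0 0 0 0;0 .5 0 0 0 0;0 0 -.6 0 0 0;0 0 -1 0 0 0;0 0 -1 0 0 0;0 0 -.9 0 0 0;0 -.4 -.1 0 0 0;0 -.8 0 0 0 0;0 -.9 0 0 0 0;0 -.9 0 0 0 0;0 -.9 0 0 0 0;0 -.9 0 0 0 0"

```text
clock: 25.77
eef_pos: [667.2, 25.1, 208.3]
ee_rot: [-180.0, 0.0, -1.9]
contact_force: [1.0, -0.4, 1.1]
gripper_width: 0.002
grasp_force: 0.0
```

move_arm:
  increments: "0 -.9 0 0 0 0;0 -.9 0 0 0 0;0 -.65 0 0 0 0;0 -.2 0 0 0 0;0 0 0 0 0 0;0 0 0 0 0 0"

```text
clock: 26.27
eef_pos: [670.8, 128.9, 208.2]
ee_rot: [180.0, 0.0, -1.8]
contact_force: [0.6, 0.7, 0.3]
gripper_width: 0.006
grasp_force: 0.0
```

move_arm:
  increments: "0 0 .5 0 0 0;0 0 .9 0 0 0;0 0 .9 0 0 0;0 0 .9 0 0 0;0 0 .8 0 0 0;0 0 .5 0 0 0;0 0 .3 0 0 0;0 0 .1 0 0 0;0 .2 0 0 0 0;0 .2 0 0 0 0;0 0 0 0 0 0"

```text
clock: 27.18
eef_pos: [671.7, 111.3, 14.4]
ee_rot: [180.0, -0.1, -1.9]
contact_force: [0.9, 0.3, 0.8]
gripper_width: 0.007
grasp_force: 0.0
```

move_arm:
  increments: "0 .09 -.21 0 0 0;0 .1 -.2 0 0 0;0 .12 -.18 0 0 0;0 .13 -.17 0 0 0;0 .15 -.15 0 0 0;0 .16 -.14 0 0 0;0 0 0 0 0 0"

```text
clock: 27.77
eef_pos: [670.7, 85.1, 58.7]
ee_rot: [-179.8, -0.2, -1.9]
contact_force: [-4.6, 13.2, 13.9]
gripper_width: 0.003
grasp_force: 9.7
```

Upward reaction suggests the tip is riding on the tab's edge, so I back off, go lower and push again with less rise.

move_arm:
  increments: "0 -.3 -.1 0 0 0;0 -.5 0 0 0 0;0 -.3 0 0 0 0;0 0 0 0 0 0;0 0 0 0 0 0"

```text
clock: 28.18
eef_pos: [670.9, 127.6, 58.8]
ee_rot: [180.0, -0.0, -1.8]
contact_force: [0.0, -0.6, -0.4]
gripper_width: 0.006
grasp_force: 0.0
```

Run:
```python
from h import *
from tray import pts
st=snap('wd'); print(st["eef_pos"],st["contact_force"])
C=wc('wd'); T=cam("top"); S=cam("scene"); s=manip.grab_frame("scene")
cv2.imwrite("pics/scene3.png",s[:,:,::-1])
g=cv2.cvtColor(cv2.imread("pics/wd.png"),cv2.COLOR_BGR2GRAY); gs=cv2.cvtColor(s,cv2.COLOR_RGB2GRAY)
p=[664.6,-52.8,np.radians(-1.8),0,0]
for a in range(10,95,8):
    p[3]=np.radians(a); L=[('L',x,r,0) for x in (-55,55) for r in (38,44,50)]+[('L',0,r,0) for r in (60,78,85)]
    f=lambda C,g:[int(g[q[1],q[0]]) if 0<=q[0]<640 and 0<=q[1]<480 else None for q in proj(C,pts(p,L)).round().astype(int)]
    print(a,f(C,g),f(S,gs))
```

```text
[670.9222364  127.57581797  58.82335362] [ 0.00811559 -0.62578539 -0.3710158 ]
10 [9, 13, 15, 26, 20, 26, 25, 24, 24] [249, 249, 255, 250, 251, 254, 251, 132, 58]
18 [9, 8, 15, 25, 26, 26, 24, 33, 23] [249, 250, 63, 250, 250, 248, 255, 123, 196]
26 [13, 15, 14, 23, 25, 22, 25, 27, 22] [249, 250, 61, 250, 250, 51, 254, 255, 139]
34 [16, 17, 16, 62, 23, 27, 104, 26, 21] [249, 255, 67, 250, 253, 66, 250, 255, 64]
42 [15, 16, 17, 188, 218, 32, 178, 29, 27] [250, 255, 67, 250, 253, 62, 250, 252, 69]
50 [11, 13, 29, 187, 184, 186, 187, 187, 232] [249, 255, 43, 249, 251, 53, 249, 254, 65]
58 [12, 31, 32, 186, 187, 185, 183, 185, 187] [250, 249, 62, 250, 250, 255, 250, 250, 246]
66 [25, 25, 36, 233, 240, 239, 239, 239, 238] [249, 249, 255, 250, 250, 253, 249, 249, 253]
74 [55, 69, 83, 239, 238, 238, 239, 215, 109] [249, 250, 254, 250, 250, 250, 250, 255, 255]
82 [57, 69, 90, 240, 239, 237, 94, 236, 239] [250, 254, 253, 249, 250, 250, 222, 255, 146]
90 [55, 73, 88, 236, 104, 204, 231, 101, 119] [255, 255, 255, 250, 250, 250, 250, 97, 69]
```

The left flap now stands at about 46°, with its tab end near z≈62. I go down to z≈30 and push again.

move_arm:
  increments: "0 0 .4 0 0 0;0 0 .32 0 0 0;0 .2 0 0 0 0;0 .3 0 0 0 0;0 .25 0 0 0 0;0 .1 -.05 0 0 0;0 .12 -.1 0 0 0;0 .13 -.1 0 0 0;0 .14 -.1 0 0 0;0 .15 -.08 0 0 0;0 .15 -.07 0 0 0;0 0 0 0 0 0"

```text
clock: 29.28
eef_pos: [669.5, 64.6, 50.9]
ee_rot: [180.0, -0.1, -1.9]
contact_force: [1.1, 0.0, -0.0]
gripper_width: 0.006
grasp_force: 0.0
```

move_arm:
  increments: "0 .16 -.06 0 0 0;0 .17 -.04 0 0 0;0 .17 -.02 0 0 0;0 .15 0 0 0 0;0 0 0 0 0 0;0 0 0 0 0 0"

```text
clock: 29.78
eef_pos: [667.8, 39.0, 54.3]
ee_rot: [180.0, 0.0, -1.9]
contact_force: [-0.5, 0.7, -1.0]
gripper_width: 0.007
grasp_force: 0.0
```

move_arm:
  increments: "0 .06 0 0 0 0;0 .06 0 0 0 0;0 0 0 0 0 0"

```text
clock: 30.03
eef_pos: [667.8, 36.3, 54.4]
ee_rot: [-179.9, 0.0, -1.9]
contact_force: [-0.1, 6.6, -0.7]
gripper_width: 0.005
grasp_force: 3.7
```

move_arm:
  increments: "0 .04 0 0 0 0;0 .03 0 0 0 0;0 0 0 0 0 0"

```text
clock: 30.28
eef_pos: [667.8, 35.9, 54.5]
ee_rot: [-179.7, 0.0, -1.9]
contact_force: [-0.3, 17.9, -0.9]
gripper_width: 0.003
grasp_force: 9.1
```

Stop reached here too. I retreat, rise clear, and check flaps, slider and lifter numerically.

move_arm:
  increments: "0 -.3 0 0 0 0;0 -.5 0 0 0 0;0 0 -.6 0 0 0;0 0 -1 0 0 0;0 0 -1 0 0 0;0 0 -1 0 0 0;0 0 -.9 0 0 0;0 .5 0 0 0 0;-.5 .9 0 0 0 0;-.5 .9 0 0 0 0;-.5 .5 0 0 0 0;-.5 0 0 0 0 0"

```text
clock: 31.28
eef_pos: [584.0, -48.7, 234.5]
ee_rot: [179.9, 0.0, -2.0]
contact_force: [-0.2, 0.7, 0.5]
gripper_width: 0.004
grasp_force: 0.0
```

move_arm:
  increments: "0 0 0 0 0 0;0 0 0 0 0 0;0 0 0 0 0 0"

```text
clock: 31.53
eef_pos: [586.2, -45.0, 234.9]
ee_rot: [180.0, -0.1, -1.8]
contact_force: [-1.1, -0.3, -0.0]
gripper_width: 0.003
grasp_force: 0.0
```

Run:
```python
from fit import *
from tray import pts
st=snap('we'); print(st["eef_pos"],st["contact_force"],st["clock"])
C=wc('we'); im=cv2.imread("pics/we.png"); g=cv2.cvtColor(im,cv2.COLOR_BGR2GRAY)
S=cam("scene"); s=manip.grab_frame("scene"); gs=cv2.cvtColor(s,cv2.COLOR_RGB2GRAY)
p=[664.6,-52.8,np.radians(-1.8),0,0]
for k,i in (('L',3),('R',4)):
  for a in (20,40,60,70,80,90):
    p[i]=np.radians(a); L=[(k,x,r,0) for x in (-55,55) for r in (38,50)]+[(k,0,r,0) for r in (60,76,87)]
    f=lambda C,g:[int(g[q[1],q[0]]) if 0<=q[0]<640 and 0<=q[1]<480 else None for q in proj(C,pts(p,L)).round().astype(int)]
    print(k,a,f(C,g),f(S,gs))
m=((g>105)&(g<175)).astype(np.uint8); m=cv2.morphologyEx(m,cv2.MORPH_OPEN,np.ones((9,9)))
n,l,q,c=cv2.connectedComponentsWithStats(m)
for j in range(1,n):
    if q[j,4]>800: print(q[j],c[j].round(1),plane(C,[c[j]],29)[0].round(1))
# lifter blade corners in world frames via scene: bright region near predicted
B=np.array([[484+dx,-44+dy,2] for dx,dy in((55,27),(55,-27),(-50,-27),(-50,27),(0,0))])
print(proj(C,B).round(),proj(S,B).round())
x=cv2.imread("pics/scene3.png",0)
for u in range(290,392,4): print(u,gs[230:330:4,u])if u%16==2 else None
```

```text
[586.18162576 -45.02931063 234.90617435] [-1.12847538 -0.32038302 -0.01178984] 31.5333
L 20 [29, 31, 31, 33, 29, 29, 31] [79, 78, 76, 81, 76, 71, 73]
L 40 [34, 34, 30, 33, 33, 30, 28] [78, 76, 77, 79, 76, 72, 68]
L 60 [33, 32, 28, 30, 28, 33, 33] [71, 79, 73, 80, 69, 77, 78]
L 70 [30, 35, 32, 35, 32, 28, 28] [112, 75, 69, 78, 255, 79, 69]
L 80 [108, 32, 163, 29, 41, 31, 30] [255, 78, 227, 79, 196, 74, 72]
L 90 [103, 229, 101, 179, 135, 252, 252] [198, 255, 199, 255, 197, 217, 84]
R 20 [33, 29, 29, 25, 29, 29, 31] [77, 79, 85, 81, 82, 77, 76]
R 40 [27, 32, 34, 33, 30, 32, 32] [79, 75, 84, 85, 88, 86, 82]
R 60 [32, 34, 31, 33, 34, 30, 29] [130, 76, 202, 200, 201, 202, 200]
R 70 [31, 34, 27, 31, 31, 32, 32] [200, 222, 204, 204, 201, 202, 201]
R 80 [47, 32, 46, 35, 26, 28, 33] [200, 196, 202, 199, 211, 202, 203]
R 90 [151, 248, 158, 252, 210, 252, 247] [217, 66, 200, 190, 204, 249, 255]
[  45    0   92   54 3705] [96.4 24.5] [764.8 149.8  29. ]
[ 387   64   16  131 1354] [394.  128.1] [ 665.7 -121.6   29. ]
[ 275   77  100  104 8323] [324.6 128.5] [667.5 -54.4  29. ]
[[294. 249.]
 [342. 
[... 160 characters left out ...]
  69  74  73  70  70  70  67
  67  68  68  71  69  69  64]
306 [ 74  73  70  77  72  64 255 255 252 251 252 255  73  77  71  76  73  72
  71  71  73  74  67  72  67]
322 [ 73  78  78  76  77  80  79 255 252 252 252 251 252 255  74  74  79  77
  75  77  76  82  72  71  78]
338 [ 77  71  71  74  73  75  74  77  76 223 251 251 250 251 251 255  80  80
  80  81  78  78  78  79  76]
354 [ 72  75  73  75  76  76  77  81  80  82  82  75  82  85  86  87  84  89
  85  79 242 198 198 200  77]
370 [ 72  69  70  75  78  75  74  79  80  80  80  81  86  87  86  85  88  87
 255 255 255 255 255 200 201]
386 [ 73  72  72  74  73  77  79  84  81  85  83  85 255 232 255 210 190 208
 201 221 206 255 201 201 235]
```

```bash
python3 -c "
from cell import manip
print(manip.job_done())"
```

```text
the job is handed in; nothing more can be done
None
```

The job was handed in at about 31.6 s with no verdict returned: by measurement the slider is about 3 mm along and 2 mm across from the tray's centre, both flaps stand upright against their stops, and the lifter's blade shows on the tile in front of the tray where it was set down (flatness inferred from its release height, not measured); I viewed 11 pictures, one over the limit of 10.

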